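Mark the third slot of the tin rack and push the tin in

ROBOT

A 7-joint arm with a two-finger parallel gripper is mounted at the origin on a cart in front of the work surface, level with it; the furniture and walls round the work are solid. World frame = base frame: x ahead of the robot, y to its left, z up, the work surface at z = 0. Lengths are in mm, angles in rad, forces in N, time in s.
With the tool pointing down it reaches from about 400 to 875 mm from the base axis. Payload 19.3 kg.
Tool frame: the origin (TCP) lies at the very end of the fingers, on their centre line; the grasp point (between the pads) lies 19 mm behind it (grip_point_offset is the z of the grasp point in the tool frame, in mm); z points along the fingers, y is the line along which they close (so a half turn about z gives the same grasp; the last joint's range is limited). The gripper opens to 85 mm and grips with 20 to 120 N. Pads are 22 mm wide; open, the fingers measure 114 mm over their backs; the gripper's body (76 mm by 85 mm) begins 54 mm behind the grasp point. The pads swing forward as they close: fully open they stand 13 mm farther back than shut.
Start: joints at [1.06, 0.521, -0.036, 1.599, 0.021, 1.021, -0.113], TCP at [266.637, -565.261, 231.291] pointing down, gripper open.
Joint ranges: [-2.91, 2.91], [-0.3, 2.13], [-1.5, 1.42], [0.17, 2.43], [-1.26, 4.41], [0.16, 1.93], [-2.52, 2.52]. Speed limits (rad/s): [1.89, 1.89, 2.39, 2.39, 3.01, 3.01, 3.01].

INTERFACE

Orientations are given as a 3x3 rotation matrix whose columns are the frame's x, y, z axes.
In Python, from workcell import movep, movel, goto_joints, open_gripper, clamp, wait, inverse_kinematics, read_state, camera, PlanningError, finish_job, grip_point_offset gives the robot as it stands. Calls block until the motion is done:
- movep(position, orientation): joint-space move of the TCP to a pose.
- movel(position, frame=None, max_speed=150, guard=None): straight line of the TCP; frame=None keeps the orientation; max_speed is the mean speed in mm/s. With guard (N) it stops when the force on the tool has changed by that much, and returns True; else False.
- goto_joints(angles): joint-space move.
- open_gripper() and clamp(): open the fingers fully, or close them until they stop; the grip force is fixed at half the most.
- wait(seconds).
- inverse_kinematics(position, orientation): joint angles nearest the present ones, or None.
- read_state(): the state.
- camera(name): name is "scene" or "top"; returns a dict with "image" (384x512x3 uint8, blue, green, red), "range_z" (384x512 float32, mm along the optical axis (not along the pixel's ray), 0 where there is no reading), "fx", "fy", "cx", "cy" (pixels), "dist_coeffs" ([k1, k2, p1, p2, k3] as OpenCV has them; the pictures are not rectified), "cam_to_world" (4x4, takes a point from camera to world coordinates). Camera axes: x right, y up, looking along -z (the intrinsics and any distortion apply to the point x, -y, -z); pixel columns grow to the right and rows downward; lengths in mm; the calibration is good to about 2 mm. A picture is of the moment at which its call begins.
A pose or a line that the arm cannot do raises PlanningError and nothing moves.
- finish_job(): hands the job in; it is judged then, once.
The state is a dict: "time": time; "qpos": joint angles; "qvel": joint speeds; "joint_efforts": joint torques, N m; "eef_pos": TCP position; "tool_rot": TCP orientation; "ft_force": force on the tool from outside, world axes, zero at the start; "torque": the same for the moment, N m; "finger_gap": finger opening in mm; "gripper_force": force on a finger pad.
Only numpy, scipy, OpenCV 4.12 (cv2) and the standard library are available. Lean on these libraries where they do the work, as an engineer would, in place of code of your own. Each camera call takes 0.05 s, during which the arm holds its last target. There are 200 camera calls.

TASK

A wooden block rider sits at one end of the steel rail along the top of the tin rack, above the first slot. With a fingertip, push the rider along the rail, counting slots from that end, until it is centred above the third slot; then push the tin that stands on the worktop in front of the rack into that third slot, all the way home against the back board. Only push: keep the tin standing on the worktop and the rider down on the rail, lift nothing, and leave the other things where they are.

Things in the scene. Friction and masses are not known exactly. Their poses are not given: they have to be found in the camera images.
- rack: Fixed light-wood tin rack on the worktop. Origin at worktop level under the middle of its back board and rail; +x points to its rear (away from the slot mouths), +y along the rail, z up. Back board 14 thick (x -7 to 7), 294 long (y -147 to 147), 70 high. Five dividers, 6 thick, 55 high, at y -144, -72, 0, 72, 144, run from the board forward to x = -55, front edges rounded.
- rail_mid (a point): Middle of the top face of the steel rail, 92 mm above the worktop, straight above the rack's origin, same axes. The rail is 10 wide (x), 294 long (y), 22 high, stands on the back board and has no end stops.
- slot_left (a point): Floor point of the inner slot on the rack's +y side (rack x -36, y +36), where the axis of a tin stands that is home against the board. The four slots are 66 mm clear, with centres at rack y -108, -36, 36, 108; open at front and top, no floor of their own (worktop). Outer slots hold other things, inner ones are empty.
- slot_right (a point): The same point of the inner slot on the rack's -y side (rack x -36, y -36). Of the two inner slots, the one farther from the rider's starting end is the third slot.
- rider_center (a point): Centre of the rider, a loose light-wood block (80 g, varies) straddling the rail: 30 across (x), 48 along the rail (y), 26 high, bottom on the rail top, so this point is 105 mm above the worktop; two legs hang 16 mm down beside the rail with 2 mm play. It starts above an outer slot, within 8 mm of its middle: that is the first slot. It slides and stays where it is left.
- knob: Fixed round turned wooden knob, 26 mm diameter and 28 high, standing on the rail at the end opposite the rider, above the fourth slot. Origin at its foot on the rail top, z = 92 mm. Not to be used.
- tin: The tin to push: closed upright food tin, 58 mm diameter, 72 high, about 0.18 kg (varies), standing on the open worktop in front of the rack (its axis 120 to 160 mm before the rail, up to 90 mm either side of the rack's middle). Origin at the centre of its underside. It slides on the worktop and stays upright when pushed below half height.
- slot_tin: Bystander: a like tin, 58 mm diameter and 72 high, standing already in one of the outer slots. Origin at the centre of its underside.
- salt_shaker: Bystander: salt shaker, 44 mm diameter and 90 high, standing in the other outer slot. Origin at the centre of its underside.
- espresso_cup: Bystander: small cup, 60 mm across (83 with handle), 52 high, on the worktop to the left. Origin at the underside, centre of its outline with handle.
- honey_jar: Bystander: jar 71 mm diameter and 110 high, on the worktop to the left. Origin at the centre of its underside.
- matchbox: Bystander: matchbox 36 x 56 x 16 mm lying on the worktop behind the rack. Origin at the centre of its underside.

How it is judged:
By the outcome, as a careful person would: the job done as asked, in the order asked, and still so for the second after the job is handed in, with the robot touching nothing.
It also fails if it takes over 72 s, if anything falls off the work surface, if the arm or the gripper's body presses on something with over 40 N, if the wrist force passes 120 N, or if a joint passes its speed limit or range.

## Working session

There is one attempt and no reset: what is moved stays moved. The work goes in short steps, each a Python script; the robot and the scene stay as the last script left them, time stands still between calls to the robot, and variables do not carry over. Pictures are saved under pics/ and viewed, at most 10 in all, crops included, and the job is handed in when it is done.

```bash
mkdir -p pics; ls
cat > h.py <<'E'
import numpy as np, cv2
from workcell import *
def world(c):
    """per-pixel world points from range image"""
    K=np.array([[c["fx"],0,c["cx"]],[0,c["fy"],c["cy"]],[0,0,1.]])
    v,u=np.mgrid[0:384,0:512]
    n=cv2.undistortPoints(np.stack([u,v],-1).reshape(-1,1,2).astype(np.float64),K,np.array(c["dist_coeffs"],float)).reshape(384,512,2)
    z=c["range_z"]
    P=np.stack([n[...,0]*z,-n[...,1]*z,-z],-1)
    T=np.array(c["cam_to_world"])
    W=P@T[:3,:3].T+T[:3,3]
    W[z==0]=np.nan
    return W
E
python3 - <<'E'
from h import *
ims=[]
for n in("scene","top"):
    c=camera(n); cv2.imwrite(f"pics/{n}0.png",c["image"]); np.savez(f"{n}0.npz",W=world(c),im=c["image"])
    print(n,np.round(c["cam_to_world"],2).tolist(),c["fx"],c["dist_coeffs"],(c["range_z"]==0).mean())
E
```

```text
pics
scene [[0.88, 0.17, -0.43, 233.2], [-0.47, 0.38, -0.8, -489.04], [0.02, 0.91, 0.41, 452.41], [0.0, 0.0, 0.0, 1.0]] 379.2207013943821 [-0.06809275  0.          0.          0.          0.        ] 0.027191162109375
top [[-0.01, 1.0, -0.07, 539.13], [-1.0, -0.01, -0.01, 174.65], [-0.01, 0.07, 1.0, 1164.86], [0.0, 0.0, 0.0, 1.0]] 355.94831368418704 [-0.03983276  0.          0.          0.          0.        ] 0.003977457682291667
```

View pics/scene0.png

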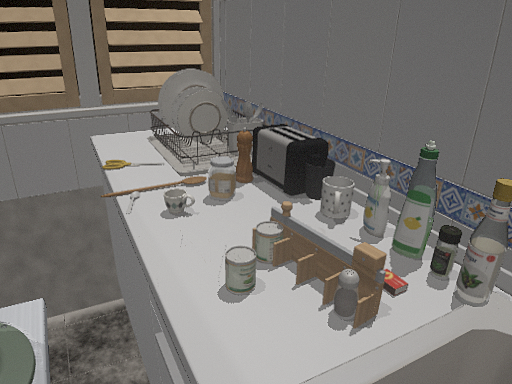

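View pics/top0.png

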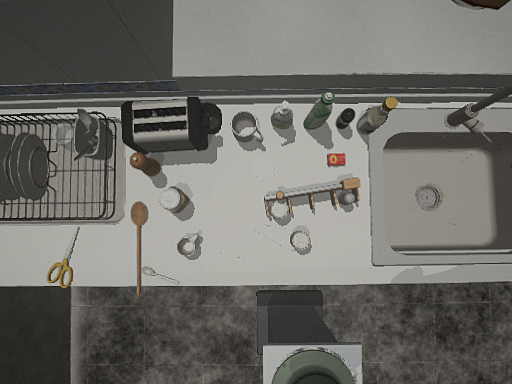

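The scene view shows the rider at the near (-y) rail end (368,258), the knob at (286,210) and the tin at (240,270). It also shows the shaker in the first slot (346,295) and a like tin in the fourth (268,240). The top view agrees: rider (350,184), rail from (265,196) to (358,183), tin (300,240). Next I'll measure positions from the range data.

Run:
```python
import numpy as np, cv2
for n,box in(("scene",(190,330,215,400)),("top",(165,260,255,365))):
    d=np.load(n+"0.npz");W=d["W"];r0,r1,c0,c1=box
    P=W[r0:r1,c0:c1].reshape(-1,3);P=P[~np.isnan(P[:,0])]
    fl=P[np.abs(P[:,2])<12];print(n,"floor z",np.median(fl[:,2]))
    if n=="top":
        for lo,hi in((84,99),(110,130),(64,80)):
            pass
    for nm,lo,hi in(("rail",88,96),("high",108,130),("tintop",67,77)):
        m=((W[...,2]>lo)&(W[...,2]<hi)).astype(np.uint8);M=np.zeros_like(m);M[r0:r1,c0:c1]=m[r0:r1,c0:c1]
        k,l,s,ce=cv2.connectedComponentsWithStats(M)
        for i in range(1,k):
            if s[i,4]<12: continue
            Q=W[l==i]; (c,wh,a)=cv2.minAreaRect(Q[:,:2].astype(np.float32))
            cc,rad=cv2.minEnclosingCircle(Q[:,:2].astype(np.float32))
            vx,vy,x0,y0=cv2.fitLine(Q[:,:2].astype(np.float32),cv2.DIST_HUBER,0,.01,.01).ravel()
            print(nm,s[i].tolist(),"mean",Q.mean(0).round(1),"rect",np.round(c,1),np.round(wh,1),round(a,1),"circ",np.round(cc,1),round(rad,1),"line",round(float(np.degrees(np.arctan2(vy,vx))),2),x0,y0)
```

```text
scene floor z -0.8111368956992919
rail [368, 192, 23, 12, 81] mean [857.9  76.2  92. ] rect [860.8  82.3] [29.3 56. ] 27.0 circ [867.8  85.8] 28.8 line -81.2 855.6729 77.20005
rail [272, 206, 81, 50, 381] mean [634.   23.7  90.8] rect [632.3  35.4] [ 14.3 229.3] 8.4 circ [632.4  35.4] 114.7 line -81.39 633.4321 23.163555
rail [352, 257, 34, 18, 137] mean [ 648.3 -119.8   91.8] rect [ 647.3 -116.7] [22.6 58.3] 36.3 circ [ 651. -114.] 29.7 line -66.64 646.21136 -116.0509
high [373, 190, 18, 5, 71] mean [861.9  71.2 112. ] rect [863.   73.7] [17.9 38.1] 51.8 circ [866.7  78.4] 19.3 line -33.41 862.37366 69.89551
high [281, 201, 12, 9, 87] mean [620.5  98.5 115.1] rect [621.4 100.5] [18.2 22.6] 60.8 circ [622.1 101.5] 11.5 line -43.03 619.72504 97.8545
high [353, 242, 34, 22, 402] mean [ 651.6 -112.3  114.9] rect [ 654.4 -108.8] [32.  50.3] 14.2 circ [ 654.7 -108.4] 27.0 line -67.65 649.60376 -112.01756
tintop [324, 190, 29, 10, 105] mean [823.6 176.6  72. ] rect [824.4 174.3] [55.  71.5] 55.7 circ [830.8 183.9] 39.1 line 0.6 837.1641 171.87793
tintop [391, 190, 9, 8, 39] mean [958.4 115
[... 1199 characters left out ...]
1 -111.6   89.2] rect [ 617.4 -111. ] [17.7 18.1] 12.2 circ [ 617.7 -109.4] 10.6 line -47.56 616.6878 -112.02946
high [342, 177, 18, 12, 170] mean [ 658.6 -106.9  117.4] rect [ 658.9 -107.3] [30.2 48.3] 8.3 circ [ 659.  -107.3] 27.3 line -81.86 658.60626 -106.820656
high [276, 191, 8, 8, 52] mean [625.8 105.3 118.3] rect [625.9 105.3] [20.9 20.4] 44.3 circ [626.  105.1] 11.3 line 80.18 625.61755 105.29522
tintop [271, 200, 18, 18, 218] mean [586.8 103.4  69.9] rect [586.6 102.9] [52.4 52.5] 89.4 circ [586.3 103.7] 28.3 line 36.52 587.3344 103.03391
tintop [292, 231, 19, 19, 231] mean [489.7  38.8  70.1] rect [489.4  39. ] [55.5 54.9] 89.2 circ [489.8  39.1] 28.6 line 53.58 489.74048 39.06333
```

Run:
```python
import numpy as np
a=np.radians(8.4);O=np.array([641.7,3.5]);R=np.array([[np.cos(a),-np.sin(a)],[np.sin(a),np.cos(a)]])
for n in("scene","top"):
    W=np.load(n+"0.npz")["W"].reshape(-1,3);W=W[~np.isnan(W[:,0])]
    L=(W[:,:2]-O)@R;z=W[:,2]
    m=(L[:,0]>-58)&(L[:,0]<-14)&(np.abs(L[:,1])<160)
    # dividers: top faces in top view; side faces in scene
    for yd in(-144,-72,0,72,144):
        s=m&(abs(L[:,1]-yd)<9)&((z>50)&(z<59) if n=="top" else (z>15)&(z<52))
        print(n,yd,s.sum(),np.percentile(L[s,1],[5,25,50,75,95]).round(1) if s.sum()>3 else "")
    s=(z>88)&(z<96)&(abs(L[:,0])<12)&(L[:,1]>-75)&(L[:,1]<165)
    p=np.polyfit(L[s,1],L[s,0],1);print("rail",s.sum(),p.round(4),L[s,1].max(),"x pct",np.percentile(L[s,0],[5,50,95]))
    s=(z>15)&(z<66)&(abs(L[:,0])<14)&(abs(L[:,1])<165)
    print("board y",L[s,1].min(),L[s,1].max())
    s=(z>108)&(z<124)&(abs(L[:,0])<25)&(L[:,1]<-60)&(L[:,1]>-150)
    print("rider",np.percentile(L[s],[1,50,99],axis=0).round(1).tolist())
```

```text
scene -144 291 [-147.3 -146.7 -146.1 -145.6 -143.8]
scene -72 201 [-75.3 -74.7 -74.2 -73.7 -72.1]
scene 0 275 [-3.8 -3.1 -2.7 -2.1 -1. ]
scene 72 283 [68.  68.9 69.6 70.3 79.8]
scene 144 40 [140.8 141.4 142.3 143.3 144.6]
rail 371 [-3.1000e-03 -4.5584e+00] 147.62695475240415 x pct [-8.986081   -5.23078958  1.08893848]
board y -146.9078120712425 146.92052709421787
rider [[-18.5, -137.2], [-8.8, -116.6], [10.6, -90.2]]
top -144 29 [-146.7 -145.5 -143.7 -142.2 -140.8]
top -72 29 [-74.3 -72.5 -71.  -69.6 -68.4]
top 0 25 [-1.6 -0.4  1.2  2.6  3.4]
top 72 26 [70.3 71.3 72.9 74.4 75.8]
top 144 23 [141.9 143.2 144.9 146.2 147.1]
rail 208 [-0.003   0.1202] 146.00070882017565 x pct [-4.23002256 -0.05356968  4.58571057]
board y -142.53094729514882 147.908287488774
rider [[-14.3, -136.2], [0.7, -112.2], [15.3, -88.2]]
```

```bash
cat >> h.py <<'E'
A=np.radians(8.55);O=np.array([641.7-1.5,3.5+.5]);R2=np.array([[np.cos(A),-np.sin(A)],[np.sin(A),np.cos(A)]])
RX=np.array([*R2[:,0],0]);RY=np.array([*R2[:,1],0])
def P(x,y,z): return np.array([*(O+R2@[x,y]),z])
def F(xdir,tilt=0):
    """tool x along horizontal xdir, z down, tip tilted by `tilt` towards xdir"""
    x=np.array(xdir)*np.cos(tilt)+np.array([0,0,np.sin(tilt)]); z=np.array(xdir)*np.sin(tilt)-np.array([0,0,np.cos(tilt)])
    return np.column_stack([x,np.cross(z,x),z])
def loc(W): return (W[...,:2]-O)@R2
E
python3 - <<'E'
from h import *
s=read_state();print(s["time"],np.round(s["tool_rot"],2).tolist())
clamp();print(read_state()["finger_gap"])
best=None
for sg in(1,-1):
    q=inverse_kinematics(P(0,-175,180),F(sg*RY)); print(sg,None if q is None else np.round(q,2))
    q2=inverse_kinematics(P(-120,40,25),F(sg*RX,.15*sg)); print(None if q2 is None else np.round(q2,2))
E
```

```text
0.1 [[0.9, 0.43, -0.0], [0.43, -0.9, 0.0], [-0.0, -0.0, -1.0]]
0.029640362376109494
1 [ 0.4   0.7  -0.39  1.45  0.29  1.05  0.1 ]
[-0.17  0.64  0.    2.14  0.01  0.2  -1.6 ]
-1 [-0.15  0.74  0.53  1.49 -0.41  1.03 -2.51]
[ 0.53  0.84 -0.95  2.11  1.24  0.7   0.46]
```

Run:
```python
from h import *
f=F(RY)
movep(P(0,-175,180),f)
movel(P(0,-175,100),max_speed=120)
f0=np.array(read_state()["ft_force"])
movel(P(0,-75,100),max_speed=70)   # rider centre expected near -40
s=read_state();print(s["time"],np.round(s["ft_force"]-f0,2),np.round(s["eef_pos"]-P(0,-75,100),1))
movel(P(0,-9,100),max_speed=60)
for n in("scene","top"):
    c=camera(n);W=world(c);L=loc(W);z=W[...,2]
    cv2.imwrite(f"pics/{n}1.png",c["image"])
    m=(z>112)&(z<124)&(abs(L[...,0])<25)&(L[...,1]>-5)&(L[...,1]<80)
    print(n,m.sum(),np.percentile(L[m],[1,50,99],axis=0).round(1).tolist())
a=cv2.imread("pics/scene1.png")[150:384,180:480]
cv2.imwrite("pics/v1.png",cv2.resize(a,None,fx=2,fy=2))
```

```text
5.2917 [1.13 0.23 0.04] [-0.  -0.4 -0.1]
scene 181 [[-16.7, -3.9], [-9.2, 25.8], [9.7, 48.2]]
top 150 [[-12.5, 6.7], [1.4, 30.1], [16.9, 50.9]]
```

View pics/v1.png

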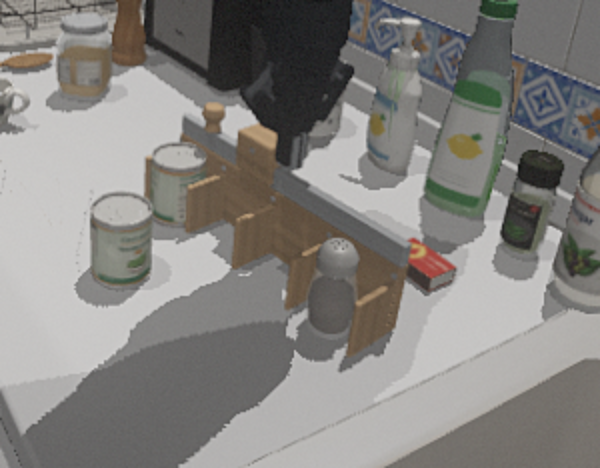

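The crop shows the rider upright on the rail at (257,145), with the fingertip behind it. It is about 10 mm short, as planned. I'll push the rest, back off and check.

Run:
```python
from h import *
movel(P(0,-.2,100),max_speed=30)
movel(P(0,-12,100),max_speed=60)
movel(P(0,-60,230),max_speed=150)
movep(P(-140,-160,200),F(RY))
for n in("scene","top"):
    c=camera(n);W=world(c);L=loc(W);z=W[...,2];
    np.savez(n+"2.npz",W=W)
    m=(z>108)&(z<124)&(abs(L[...,0])<25)&(L[...,1]>-5)&(L[...,1]<80)
    print(n,m.sum(),np.percentile(L[m],[1,50,99],axis=0).round(1).tolist(),cv2.minAreaRect(L[m].astype(np.float32)), "ztop",np.percentile(z[m],90))
    for yd in(0,72):
        k=(L[...,0]>-58)&(L[...,0]<-14)&(abs(L[...,1]-yd)<9)&((z>50)&(z<59) if n=="top" else (z>15)&(z<52))
        print(yd,k.sum(),np.median(L[k],axis=0).round(1))
    m=(z>66)&(z<76)&(abs(L[...,0]+147)<45)&(abs(L[...,1]-55)<45)
    print("tin",m.sum(),cv2.minEnclosingCircle(L[m].astype(np.float32)),L[m].mean(0))
    cv2.imwrite(f"pics/{n}2.png",c["image"])
print(read_state()["time"])
```

```text
scene 270 [[-16.6, 11.4], [-6.0, 29.7], [13.2, 57.0]] ((-1.8470659255981445, 33.90815734863281), (47.65218734741211, 31.012636184692383), 89.05547332763672) ztop 117.8470451546951
0 271 [-37.7  -3.3]
72 293 [-39.7  69.1]
tin 482 ((-146.0364990234375, 56.82938766479492), 29.920085906982422) [-146.79186402   56.15865409]
top 170 [[-12.8, 14.0], [2.0, 38.2], [16.9, 60.4]] ((1.9747400283813477, 36.60626220703125), (48.21855545043945, 30.492389678955078), 89.97171783447266) ztop 120.22036721041525
0 26 [-32.9   0.5]
72 24 [-33.7  72.2]
tin 252 ((-143.47767639160156, 56.81437683105469), 28.495620727539062) [-143.41641446   57.44177832]
9.3417
```

Run:
```python
from h import *
f=F(RY,-.12)
movep(P(-144.5,125,150),f)
movel(P(-144.5,125,20),max_speed=120)
movel(P(-144.5,97,20),max_speed=60)
movel(P(-144.5,76.0,20),max_speed=35)
movel(P(-144.5,95,20),max_speed=60)
movel(P(-144.5,110,200),max_speed=150)
for t in(.15,.1,.05,0):
  for sg in(1,-1):
    print(t,sg,[inverse_kinematics(P(x,36,20),F(sg*RX,t*sg)) is not None for x in(-215,-205,-195,-185,-120,-76)])
movep(P(-140,-160,200),F(RY))
for n in("scene","top"):
    c=camera(n);W=world(c);L=loc(W);z=W[...,2]
    m=(z>66)&(z<76)&(abs(L[...,0]+147)<45)&(abs(L[...,1]-40)<48)
    print(n,"tin",m.sum(),cv2.minEnclosingCircle(L[m].astype(np.float32)),L[m].mean(0))
    cv2.imwrite(f"pics/{n}3.png",c["image"])
print(read_state()["time"])
```

```text
0.15 1 [False, False, False, True, True, True]
0.15 -1 [True, True, True, True, True, True]
0.1 1 [True, True, True, True, True, True]
0.1 -1 [True, True, True, True, True, True]
0.05 1 [True, True, True, True, True, True]
0.05 -1 [True, True, True, True, True, True]
0 1 [True, True, True, True, True, True]
0 -1 [True, True, True, True, True, True]
scene tin 507 ((-147.06524658203125, 35.803096771240234), 29.65859603881836) [-146.76378064   35.78989115]
top tin 257 ((-144.08570861816406, 36.083580017089844), 28.370363235473633) [-144.26319381   36.21493904]
16.0417
```

Run:
```python
from h import *
f=F(RX,.1)
movep(P(-208,36,150),f)
movel(P(-208,36,20),max_speed=100)
movel(P(-187,36,20),max_speed=60)
movel(P(-108,36,20),max_speed=50)
for n in("scene","top"):
    c=camera(n);W=world(c);L=loc(W);z=W[...,2]
    m=(z>66)&(z<76)&(abs(L[...,0]+70)<38)&(abs(L[...,1]-36)<36)
    print(n,m.sum(),np.percentile(L[m],[2,50,98],axis=0).round(1).tolist())
    cv2.imwrite(f"pics/{n}4.png",c["image"])
a=cv2.imread("pics/scene4.png")[150:384,180:480]
cv2.imwrite("pics/v4.png",cv2.resize(a,None,fx=2,fy=2))
print(read_state()["time"],read_state()["ft_force"])
```

```text
Traceback (most recent call last):
workcell.PlanningError: the arm cannot follow that straight line within its joint ranges
```

Run:
```python
from h import *
for t in(.1,.06):
  for sg in(1,-1):
    for z in(150,110,80,50,20):
      q=inverse_kinematics(P(-206,36,z),F(sg*RX,t*sg)); print(t,sg,z,None if q is None else np.round(q,2))
```

```text
0.1 1 150 [-0.09  0.31 -0.08  2.24  0.05  0.5  -1.63]
0.1 1 110 [-0.1   0.39 -0.07  2.27  0.07  0.38 -1.65]
0.1 1 80 [-0.11  0.46 -0.06  2.29  0.09  0.29 -1.67]
0.1 1 50 [-0.13  0.53 -0.04  2.3   0.1   0.21 -1.68]
0.1 1 20 [ 0.03  0.61 -0.24  2.3   0.77  0.2  -2.34]
0.1 -1 150 [ 0.81  0.6  -1.27  2.2   0.85  0.83  0.73]
0.1 -1 110 [ 0.57  0.53 -0.92  2.24  0.8   0.61  0.78]
0.1 -1 80 [ 0.54  0.6  -0.9   2.26  0.95  0.59  0.65]
0.1 -1 50 [ 0.48  0.65 -0.81  2.28  1.07  0.53  0.54]
0.1 -1 20 [ 0.31  0.66 -0.6   2.29  1.13  0.39  0.47]
0.06 1 150 [-0.09  0.32 -0.08  2.21  0.05  0.55 -1.63]
0.06 1 110 [-0.1   0.4  -0.07  2.24  0.07  0.44 -1.65]
0.06 1 80 [-0.11  0.47 -0.06  2.26  0.08  0.36 -1.66]
0.06 1 50 [-0.12  0.54 -0.05  2.27  0.1   0.27 -1.68]
0.06 1 20 [-0.13  0.61 -0.04  2.28  0.11  0.2  -1.69]
0.06 -1 150 [ 0.8   0.62 -1.27  2.17  0.82  0.88  0.75]
0.06 -1 110 [ 0.59  0.56 -0.96  2.21  0.78  0.68  0.8 ]
0.06 -1 80 [ 0.58  0.64 -0.97  2.23  0.93  0.67  0.67]
0.06 -1 50 [ 0.54  0.7  -0.92  2.24  1.04  0.64  0.57]
0.06 -1 20 [ 0.45  0.73 -0.79  2.25  1.12  0.55  0.5 ]
```

Tilt 0.06 with the first sign stays within the joint ranges.

Run:
```python
from h import *
f=F(RX,.06)
movep(P(-206,36,150),f)
movel(P(-206,36,22),max_speed=100)
movel(P(-187,36,22),max_speed=60)
movel(P(-108,36,22),max_speed=50)
for n in("scene","top"):
    c=camera(n);W=world(c);L=loc(W);z=W[...,2]
    m=(z>66)&(z<76)&(abs(L[...,0]+70)<38)&(abs(L[...,1]-36)<36)
    print(n,m.sum(),np.percentile(L[m],[2,50,98],axis=0).round(1).tolist())
    cv2.imwrite(f"pics/{n}4.png",c["image"])
a=cv2.imread("pics/scene4.png")[150:384,180:480]
cv2.imwrite("pics/v4.png",cv2.resize(a,None,fx=2,fy=2))
print(read_state()["time"],read_state()["ft_force"])
```

```text
scene 134 [[-105.9, 4.2], [-54.3, 24.5], [-43.2, 53.6]]
top 161 [[-74.1, 10.7], [-58.6, 36.9], [-41.0, 62.6]]
21.6667 [-0.08755696 -0.04696948 -0.7794616 ]
```

View pics/v4.png

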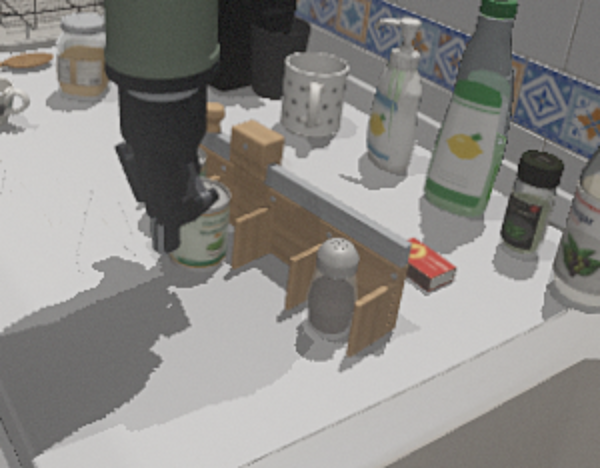

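The tin (200,235 in the crop) is entering the third slot, centred at y≈36. Now I'll push it home with a force guard.

Run:
```python
from h import *
hit=movel(P(-68,36,22),max_speed=20,guard=6)
s=read_state();e=s["eef_pos"];print(hit,s["time"],np.round(s["ft_force"],1),loc(np.array([e])).round(1))
wait(.2)
x,y=loc(np.array(e))
movel(P(x-40,y,22),max_speed=60)
movel(P(-150,36,180),max_speed=150)
movep(P(-140,-160,200),F(RY))
for n in("scene","top"):
    c=camera(n);W=world(c);L=loc(W);z=W[...,2]
    cv2.imwrite(f"pics/{n}5.png",c["image"])
    m=(z>66)&(z<76)&(abs(L[...,0]+42)<33)&(abs(L[...,1]-36)<33)&(L[...,0]<-8)
    print(n,"tin",np.percentile(L[m],[2,50,98],axis=0).round(1).tolist(),cv2.minEnclosingCircle(L[m].astype(np.float32)))
    m=(z>66)&(z<76)&(abs(L[...,0]+42)<33)&(abs(L[...,1]-108)<33)&(L[...,0]<-8)
    print(n,"slot tin",np.percentile(L[m],[2,50,98],axis=0).round(1).tolist())
    m=(z>108)&(z<124)&(abs(L[...,0])<25)&(L[...,1]>-5)&(L[...,1]<80)
    print("rider",cv2.minAreaRect(L[m].astype(np.float32)))
a=cv2.imread("pics/scene5.png")[150:384,180:480]
cv2.imwrite("pics/v5.png",cv2.resize(a,None,fx=2,fy=2))
print(read_state()["time"])
```

```text
True 23.175 [-0.2  0.2  0.3] [[-74.7  36. ]]
scene tin [[-64.2, 8.7], [-37.1, 34.9], [-10.2, 62.6]] ((-31.878562927246094, 38.02939987182617), 34.63895034790039)
scene slot tin [[-68.9, 78.2], [-41.8, 105.8], [-14.7, 132.2]]
rider ((-0.5981826782226562, 34.40712356567383), (47.604679107666016, 32.16263198852539), 89.6088638305664)
top tin [[-59.2, 11.0], [-35.1, 36.8], [-12.9, 61.4]] ((-33.970848083496094, 36.16968536376953), 28.579071044921875)
top slot tin [[-63.3, 80.9], [-38.6, 105.9], [-13.2, 130.7]]
rider ((1.7458505630493164, 36.917362213134766), (47.53034973144531, 30.82417106628418), 89.89024353027344)
27.1417
```

View pics/v5.png

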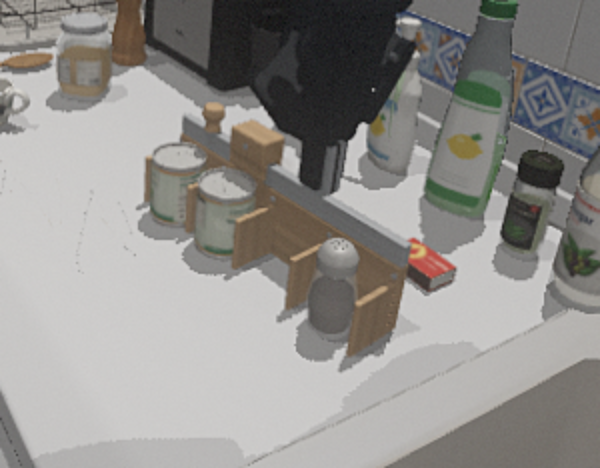

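The crop shows the tin home in the third slot (227,210), the rider above it (257,145), and the bystanders undisturbed.

```bash
python3 -c "
from h import *
print(finish_job())"
```

```text
the job is handed in; nothing more can be done
None
```

I pushed the rider to above the third slot, within about 1–2 mm of centre, then pushed the tin home against the back board. The job was handed in at about 27 s, with nothing else seen to move; no verdict came back.

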